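# Load the demagnetiser tray and start it from the guarded switch

## Task

Demagnetise the three steel lock parts: set the padlock, the latch bolt and the door knob into the tray on top of the demagnetiser in any order, each resting on the tray's floor the same way up as it is now (knob standing on its round plate, padlock and bolt flat). Only when all three are in, flip the start switch's hinged guard right over until it stays open by itself and let go of it, then press the button beneath it fully down, hold it down for about half a second and let it come back up. Leave the guard open and everything else on the bench where it is.

Things in the scene. Friction and masses are not known exactly. Their poses are not given: they have to be found in the camera images.
- padlock: closed steel padlock lying flat: block 64 (x) x 50 (y) x 28 (z) mm with a round-bar shackle (bar 11 mm thick, mid-height 14 mm) that reaches to x = +75 mm. Origin: centre of the block's underside; z up. About 0.4 kg
- bolt: steel latch bolt lying flat: plain bar 110 (x) x 30 (y) x 22 (z) mm, its +x end bevelled. Origin: centre of the underside; z up. About 0.45 kg
- knob: steel door knob standing on its round plate: plate 64 mm across and 7 mm thick, neck 24 mm, head 52 mm across, widest from 40 to 56 mm up, total height 63 mm. Origin: centre of the plate's underside; z up. About 0.4 kg
- demag: demagnetiser, fixed to the bench: low blue cabinet 260 (x) x 220 (y) mm carrying a fixed open steel tray of the same outline, walls 5 mm thick, rim 81 mm above the bench. Origin: centre of its underside. It may stand left or right on the bench, turned up to 0.3 rad
- tray_floor (a point): centre of the tray's inner floor, 50 mm above the bench; axes as the cabinet's (inner floor 250 mm along x, 210 mm along y, walls rise 31 mm from it)
- station: start switch, fixed to the bench on the other side: grey box 130 (x) x 110 (y) x 46 (z) mm with a hinged aluminium guard on top. Origin: centre of its underside; -x is its front, the hinge is along y at its back; turned up to 0.3 rad
- guard (a joint): angle of the guard, rad: 0 shut, 2.1 fully open against its stop. It swings up and backwards (to the box's +x). The hinge is nearly free: it falls shut below about 0.95 rad, and beyond about 1.2 rad it falls over to the open stop and stays there. Guard: hood 104 (x) x 96 (y) mm, 42 mm high over the hinge axis, 0.12 kg
- guard_fin (a point): grip point of the black upright fin on top of the guard, near its front edge: fin 36 mm long (x), 12 mm thick (y, so it is pinched along y), standing 36 mm above the hood. This point is in its middle, 22 mm above the hood's top and 14 mm below the fin's top; 84 mm in front of and 64 mm above the hinge axis when shut. Turns with the guard
- guard_hinge (a point): middle of the guard's hinge axis, 50 mm above the bench and 50 mm behind the box's centre; turns with the guard, its y axis is the hinge axis
- start (a joint): travel of the start button, m: 0 released, 0.006 fully down; counts as pressed beyond 0.0045. A spring brings it back; full travel takes 5 N
- start_top (a point): centre of the top of the round black push button (42 mm across) under the guard, 68 mm above the bench when released; pressed straight down
- grease_jar: bystander: small grey jar, 42 mm across, 50 mm high; origin at its underside
- spring_pot: bystander: small aluminium pot with black cap, 34 mm across, 44 mm high; origin at its underside
- screwdriver: bystander: screwdriver 180 mm long, lying, at the back
- brush: bystander: bench brush 190 mm long, lying, at the back
- pin_box: bystander: small cardboard box 45 x 30 x 25 mm; origin at its underside
Mind the look-alikes: they are no part of the job. Leave any brown or turquoise look-alike of the bolt alone.

How it is judged:
By the outcome, as a careful person would: the job done as asked, in the order asked, and still so for the second after the job is handed in, with the robot touching nothing.
It also fails if it takes over 72 s, if anything falls off the work surface, if the arm or the gripper's body presses on something with over 40 N, if the wrist force passes 120 N, or if a joint passes its speed limit or range.

## Robot

A 7-joint arm with a two-finger parallel gripper is mounted at the origin on the work surface. World frame = base frame: x ahead of the robot, y to its left, z up, the work surface at z = 0. Lengths are in m, angles in rad, forces in N, time in s.
With the tool pointing down it reaches from about 0.425 to 0.875 m from the base axis. Payload 8.4 kg.
Tool frame: the origin (TCP) lies midway between the tips of the shut fingers; the grasp point (between the pads) lies 19 mm behind it; z points along the fingers, y is the line along which they close (so a half turn about z gives the same grasp; the last joint's range is limited). The gripper opens to 87 mm and grips with 3 to 60 N. Pads are 19 mm wide; open, the fingers measure 117 mm over their backs; the gripper's body (75 mm by 190 mm) begins 51 mm behind the grasp point.
Start: joints at [-1.424, 0.333, 0.04, 1.465, -0.013, 1.343, -0.059], TCP at [0.158, 0.63, 0.223] pointing down, gripper open.
Joint ranges: [-2.58, 2.58], [-0.38, 2.09], [-1.3, 1.39], [0.25, 2.4], [-1.5, 4.64], [0.08, 2.09], [-2.65, 2.65]. Speed limits (rad/s): [2.22, 2.22, 2.79, 2.79, 3.14, 3.14, 3.14].

## Interface

Orientations are given as a rotation vector (axis times angle).
In Python, from workcell import get_state, capture, env gives the robot as it stands. The module is installed in compiled form; this text tells all that it offers.
- The arm moves only by the tool arm_command, never from a script. Its arguments are lists of equal length, an entry for each row: "gripper": the closure in counts, from 0 (fully open) to 255 (shut); "linear": the shift along the tool's x, y, z in m, a list of three; "turn": the turn about the tool's z in degrees. A call has 1 to 20 rows; each row shifts and turns the commanded pose from where the row before left it, along the tool's axes as they then stand; what a row does not reach is not made up. A row lasts 1/10 s, in which the tool goes at most 50 mm and 8.59 degrees, less where a joint would pass 70% of its speed; a pose out of reach is approached as far as the arm can. A call with a gripper value outside its range is refused whole. The fingers move at their own pace and stop on an object; the grip force is fixed at half the most. Time passes only in rows, so rows that do not move let the fingers close. It gives the time, the measured TCP pose, the force, the opening and the grip force at its end, in the units of the state.
- get_state(): the state, without advancing time (a new reading comes with each control period).
- capture(name): name is "side" or "top"; returns a dict with "color" (384x512x3 uint8, red, green, blue), "fx", "fy", "cx", "cy" (pixels), "R" (3x3) and "t" (3): a world point X has camera coordinates R X + t. Camera axes: x right, y down, z forward; pixel columns grow to the right and rows downward; lengths in m; the calibration is good to about 2 mm. A picture is of the moment at which its call begins. There is no depth.
- env.finish_job(): hands the job in; it is judged then, once.
The state is a dict: "time_s": time; "joints": joint angles; "joint_velocities": joint speeds; "joint_efforts": joint torques, N m; "tool_pos": TCP position; "orientation": TCP orientation; "ft_force": force on the tool from outside, world axes, zero at the start; "torque": the same for the moment, N m; "gripper_width": finger opening in m; "grip_force": force on a finger pad.
Only numpy, scipy, OpenCV 4.12 (cv2) and the standard library are available. Lean on these libraries where they do the work, as an engineer would, in place of code of your own. Each camera call takes 0.05 s, during which the arm holds its last target. There are 200 camera calls.

## Working session

There is one attempt and no reset: what is moved stays moved. The work goes in short steps, Python scripts to look and compute and a tool call to move; the robot and the scene stay as the last step left them, time stands still between calls to the robot, and variables do not carry over. Pictures are saved under pics/ and viewed, at most 12 in all, crops included, and the job is handed in when it is done.

Besides the shell and the picture viewer there is one more tool, called after "Emit:" as a command line: name --pt "numbers of a row" for each row, then --argument value for the rest. arm_command: Moves the arm, as the interface text tells. Its arguments: {"type":"object","properties":{"gripper":{"type":"array","items":{"type":"number"}},"linear":{"type":"array","items":{"type":"array","items":{"type":"number"}}},"turn":{"type":"array","items":{"type":"number"}}},"required":["gripper","linear","turn"]}

```bash
mkdir -p pics; python3 - <<'E'
from workcell import get_state,capture
import cv2
s=get_state();print(s['time_s'],s['tool_pos'],s['orientation'],s['gripper_width'])
for n in('top','side'):
    c=capture(n);print(n,c['fx'],c['fy'],c['cx'],c['cy'],c['R'],c['t'])
    cv2.imwrite(f'pics/{n}0.png',cv2.resize(c['color'][:,:,::-1],None,fx=1.5625,fy=1.5625))
E
```

```text
0.0 [0.15809929 0.63000302 0.22166098] [-3.85182315e-01 -3.11781134e+00  2.49497682e-03] 0.08709214578701913
top 350.1322021509757 350.1322021509757 255.40973307654792 187.93350468261696 [[-0.02177002 -0.99946702 -0.02432594]
 [-0.98704056  0.02535598 -0.15845507]
 [ 0.15898742  0.02056111 -0.98706648]] [-0.04112753  0.55289957  0.84338693]
side 377.31653389872093 377.31653389872093 259.519822507475 187.91462194958132 [[ 0.73799282 -0.67456416 -0.01816009]
 [-0.38419475 -0.39789182 -0.83311254]
 [ 0.55476211  0.62180808 -0.55280531]] [-0.46581128  0.25757338  0.92569028]
```

View pics/top0.png

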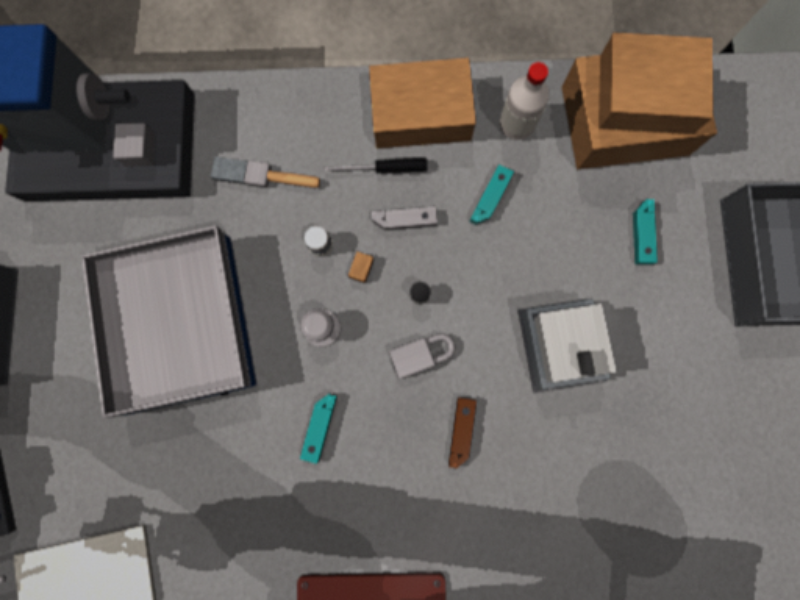

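View pics/side0.png

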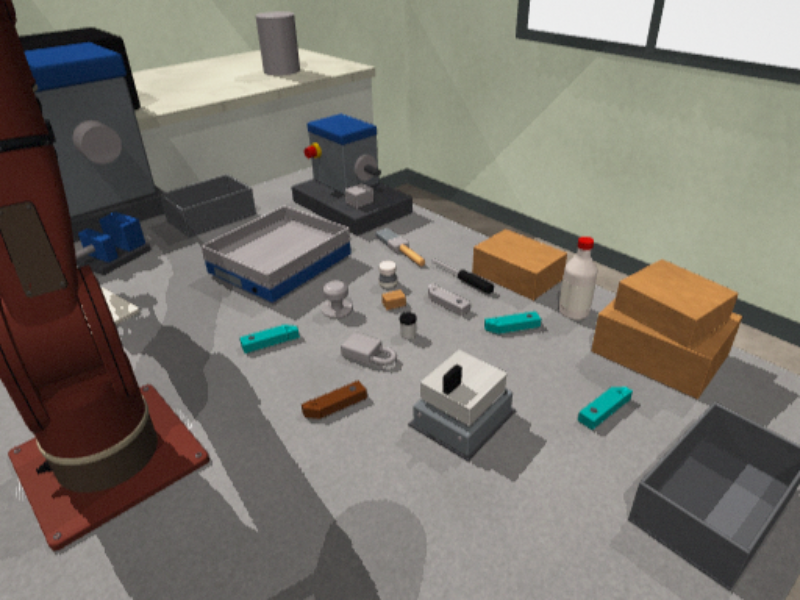

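The top view shows, in 800-wide pixels:
- tray at (170,320)
- knob at (318,325)
- padlock at (415,358), with its shackle pointing up-right
- grey bolt at (405,217), bevel to the left
- station at (570,345), with the fin at (588,362)
- jar at (316,238), pin box at (361,266) and pot at (420,292)

The side view confirms which one is the knob and which is the jar. Next I'll segment these.

```bash
cat > h.py <<'E'
import numpy as np,cv2
from scipy.spatial.transform import Rotation as Ro
from workcell import get_state,capture
def ray(c,p,z):
    R,t=np.array(c['R']),np.array(c['t']);o=-R.T@t
    d=R.T@np.array([(p[0]-c['cx'])/c['fx'],(p[1]-c['cy'])/c['fy'],1]);return o+d*(z-o[2])/d[2]
def proj(c,X):
    v=np.array(c['R'])@X+np.array(c['t']);return np.array([c['fx']*v[0]/v[2]+c['cx'],c['fy']*v[1]/v[2]+c['cy']])
def two(c1,p1,c2,p2):
    P=[np.array([[c['fx'],0,c['cx']],[0,c['fy'],c['cy']],[0,0,1]])@np.c_[c['R'],c['t']] for c in(c1,c2)]
    X=cv2.triangulatePoints(P[0],P[1],np.array(p1,float),np.array(p2,float))[:,0];return X[:3]/X[3]
def go(x,y,z,yaw=None):
    "tool-frame shift to world x,y,z at current axes; turn in deg so that the finger line (tool y) has world angle yaw deg (mod 180)"
    s=get_state();R=Ro.from_rotvec(s['orientation']).as_matrix()
    cur=np.degrees(np.arctan2(R[1,1],R[0,1]))
    print('t',round(s['time_s'],2),'shift',np.round(R.T@(np.array([x,y,z])-s['tool_pos']),4),'tooly yaw',round(cur,1))
    if yaw is not None:
        d=(yaw-cur+90)%180-90;print('turn',round(-d,1))
        q=Ro.from_euler('z',d,degrees=True).as_matrix()@R;print('shift after turn',np.round(q.T@(np.array([x,y,z])-s['tool_pos']),4))
E
cat > m.py <<'E'
from h import *
c=capture('top');im=c['color'];k=1.5625;vis=im[:,:,::-1].copy()
hsv=cv2.cvtColor(im,cv2.COLOR_RGB2HSV);V=hsv[...,2]
def blob(n,x0,y0,x1,y1,z,thr=None,inv=False):
    x0,y0,x1,y1=[int(v/k) for v in(x0,y0,x1,y1)]
    r=V[y0:y1,x0:x1]
    t,m=cv2.threshold(r,thr or 0,255,(cv2.THRESH_BINARY_INV if inv else cv2.THRESH_BINARY)+(0 if thr else cv2.THRESH_OTSU))
    cs,_=cv2.findContours(m,cv2.RETR_EXTERNAL,cv2.CHAIN_APPROX_NONE);q=max(cs,key=cv2.contourArea)+np.array([x0,y0])
    cv2.drawContours(vis,[q],-1,(0,255,0),1)
    w=np.array([ray(c,p[0],z)[:2] for p in q],np.float32)
    (a,b),(l,h),an=cv2.minAreaRect(w);M=cv2.moments(w.reshape(-1,1,2));print(n,'thr',t,'rect',np.round([a,b,l,h,an],3),'centroid',np.round([M['m10']/M['m00'],M['m01']/M['m00']],4))
    return q
bench=np.median(V[250:290,280:300]);print('bench',bench)
blob('bolt',362,200,445,236,.022,150)
blob('padlock',380,325,462,385,.028,150)
blob('knob',296,305,345,348,.05,150)
blob('guard',530,298,620,390,.092,170)
blob('fin',570,340,615,385,.12,60,True)
P=[(85,257),(218,228),(253,383),(104,414)]
for p in P: print('rim',np.round(ray(c,(p[0]/k,p[1]/k),.081),3))
print(V[int(217/k),int(405/k)],V[int(358/k),int(412/k)],V[int(325/k),int(318/k)])
cv2.imwrite('pics/m1.png',np.vstack([cv2.resize(vis[120:260,180:400],None,fx=3.6,fy=3.6,interpolation=cv2.INTER_NEAREST)]))
E
python3 m.py
```

```text
bench 110.0
bolt thr 150.0 rect [ 0.687 -0.063  0.025  0.104  3.251] centroid [ 0.6882 -0.0701]
padlock thr 150.0 rect [ 0.449 -0.071  0.042  0.058 20.315] centroid [ 0.4488 -0.0711]
knob thr 150.0 rect [5.0500e-01 8.3000e-02 3.5000e-02 3.3000e-02 8.8634e+01] centroid [0.5046 0.0838]
guard thr 170.0 rect [ 0.464 -0.32   0.1    0.094  7.674] centroid [ 0.4722 -0.3153]
fin thr 60.0 rect [ 0.431 -0.321  0.031  0.018  6.979] centroid [ 0.4314 -0.3213]
rim [0.618 0.444 0.081]
rim [0.659 0.232 0.081]
rim [0.414 0.17  0.081]
rim [0.372 0.397 0.081]
157 158 157
```

View pics/m1.png

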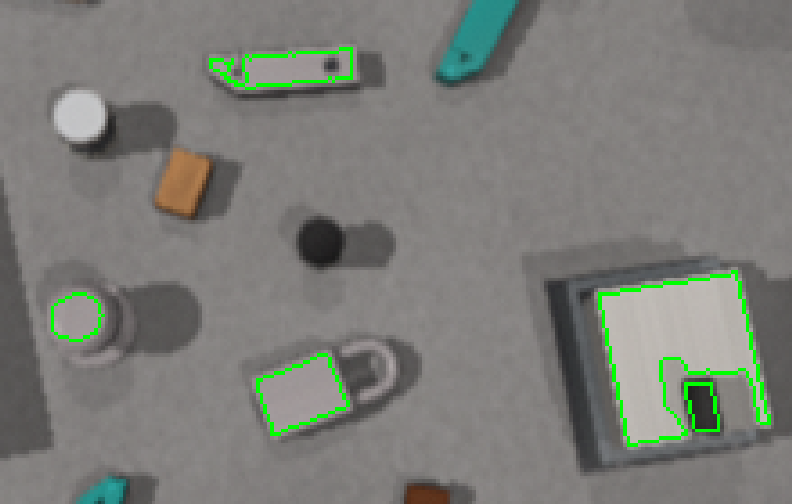

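The crop shows the bolt, padlock, knob top, guard and fin masked properly; the knob's plate sits just right of and below its head. Now I'll check the clearance behind the bolt and get the shifts.

```bash
python3 - <<'E'
from h import *
c=capture('top');s=capture('side');k=1.5625
print('box bottom',ray(c,(422/k,145/k),0),'bottle',ray(c,(520/k,138/k),0), 'boxtop corner 2view', two(c,(374/k,128/k),s,(474/k,245/k)))
print('fin top', two(c,(588/k,361/k),s,(452/k,378/k)))
print('knob top two', two(c,(317/k,324/k),s,(335/k,288/k)))
u=np.array([np.cos(.2),np.sin(.2)]);v=np.array([-u[1],u[0]]);T=np.array([.516,.311])
for n,a,b in(('bolt',.075,0),('pad',-.065,.02),('knob',.008,0)):print(n,np.round(T+a*u+b*v,3))
go(.687,-.066,.15,3.3)
E
```

```text
box bottom [ 8.25310324e-01 -9.98967618e-02  1.11022302e-16] bottle [ 0.83275978 -0.27383753  0.        ] boxtop corner 2view [ 0.82596753 -0.01903512  0.06951912]
fin top [ 0.4331583  -0.32719575  0.11133964]
knob top two [0.50468179 0.07742224 0.0534387 ]
bolt [0.59  0.326]
pad [0.448 0.318]
knob [0.524 0.313]
t 0.25 shift [-0.6824 -0.5466  0.0726] tooly yaw 75.9
turn 72.6
shift after turn [-0.7255  0.488   0.0718]
```

Emit:
arm_command --gripper '[0, 0, 0, 0, 0, 0, 0, 0, 0, 0, 0, 0, 0, 0, 0, 0, 0, 0, 0, 0]' --pt "-0.034 -0.0273 0.0036" --pt "-0.034 -0.0273 0.0036" --pt "-0.034 -0.0273 0.0036" --pt "-0.034 -0.0273 0.0036" --pt "-0.034 -0.0273 0.0036" --pt "-0.034 -0.0273 0.0036" --pt "-0.034 -0.0273 0.0036" --pt "-0.034 -0.0273 0.0036" --pt "-0.034 -0.0273 0.0036" --pt "-0.034 -0.0273 0.0036" --pt "-0.034 -0.0273 0.0036" --pt "-0.034 -0.0273 0.0036" --pt "-0.034 -0.0273 0.0036" --pt "-0.034 -0.0273 0.0036" --pt "-0.034 -0.0273 0.0036" --pt "-0.034 -0.0273 0.0036" --pt "-0.034 -0.0273 0.0036" --pt "-0.034 -0.0273 0.0036" --pt "-0.034 -0.0273 0.0036" --pt "-0.034 -0.0273 0.0036" --turn '[0, 0, 0, 0, 0, 0, 0, 0, 0, 0, 0, 0, 0, 0, 0, 0, 0, 0, 0, 0]'

```text
time_s: 2.25
tool_pos: [0.6858, -0.0658, 0.1503]
orientation: [-0.384, -3.118, -0.0]
ft_force: [0.6, 0.3, 0.9]
gripper_width: 0.0871
grip_force: 0.0
```

Emit:
arm_command --gripper '[0, 0, 0, 0, 0, 0, 0, 0, 0, 0]' --pt "0 0 0" --pt "0 0 0" --pt "0 0 0" --pt "0 0 0" --pt "0 0 0" --pt "0 0 0" --pt "0 0 0" --pt "0 0 0" --pt "0 0 0" --pt "0 0 0" --turn '[8.07, 8.07, 8.07, 8.07, 8.07, 8.07, 8.07, 8.07, 8.07, 0]'

```text
time_s: 3.25
tool_pos: [0.6848, -0.0643, 0.1502]
orientation: [-2.159, -2.282, 0.001]
ft_force: [0.1, -0.3, -0.3]
gripper_width: 0.0871
grip_force: 0.0
```

```bash
python3 - <<'E'
from h import *
go(.687,-.066,.006,3.3)
c=capture('top');s=capture('side')
cv2.imwrite('pics/p1.png',np.hstack([cv2.resize(q['color'][a:a+150,b:b+150,::-1],(400,400)) for q,a,b in((c,70,190),(s,110,210))]))
E
```

```text
t 3.25 shift [-0.0018  0.0022  0.1442] tooly yaw 3.2
turn -0.1
shift after turn [-0.0018  0.0022  0.1442]
```

View pics/p1.png

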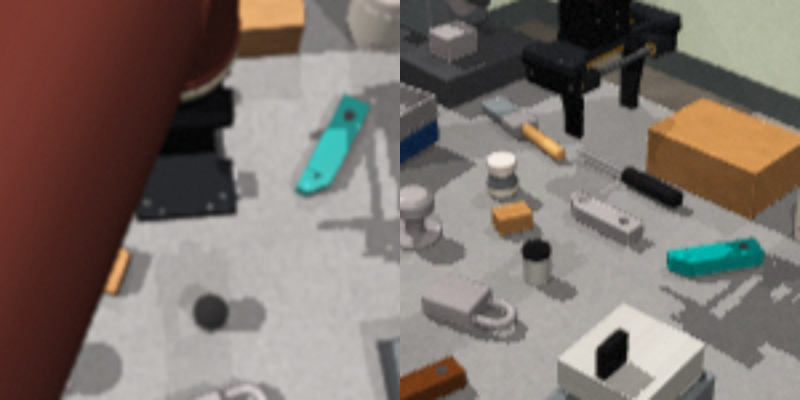

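The gripper hovers over the bolt with its 190 mm body along x. The screwdriver is close behind, so I'll go down with the fingers half shut.

Emit:
arm_command --gripper '[90, 90, 90, 90, 90, 90, 90, 200, 200, 200, 200, 200]' --pt "-0.001 0.002 0.02" --pt "0 0 0.03" --pt "0 0 0.03" --pt "0 0 0.03" --pt "0 0 0.024" --pt "0 0 0.01" --pt "0 0 0" --pt "0 0 0" --pt "0 0 0" --pt "0 0 0" --pt "0 0 0" --pt "0 0 0" --turn '[0, 0, 0, 0, 0, 0, 0, 0, 0, 0, 0, 0]'

```text
time_s: 4.55
tool_pos: [0.6874, -0.0655, 0.0073]
orientation: [2.156, 2.284, 0.001]
ft_force: [-0.7, 0.2, 4.0]
gripper_width: 0.0299
grip_force: 30.0
```

Emit:
arm_command --gripper '[200, 200, 200, 200, 200, 200, 200, 200]' --pt "0 0 -0.01" --pt "0 0 -0.03" --pt "0 0 -0.04" --pt "0 0 -0.04" --pt "0 0 -0.04" --pt "0 0 -0.025" --pt "0 0 0" --pt "0 0 0" --turn '[0, 0, 0, 0, 0, -4, -4.2, 0]'

```text
time_s: 5.35
tool_pos: [0.6868, -0.0656, 0.1925]
orientation: [1.987, 2.433, 0.001]
ft_force: [-0.2, -0.7, -4.8]
gripper_width: 0.0298
grip_force: 30.0
```

```bash
python3 - <<'E'
from h import *
go(.59,.326,.057,11.5)
c=capture('top');im=c['color'].astype(int)
# tray rim / cabinet check is done by eye in next picture
s=capture('side');cv2.imwrite('pics/p2.png',np.hstack([cv2.resize(q['color'][a:a+150,b:b+150,::-1],(400,400)) for q,a,b in((c,130,40),(s,80,110))]))
E
```

```text
t 5.35 shift [ 0.403  -0.0165  0.1356] tooly yaw 11.5
turn 0.0
shift after turn [ 0.403  -0.0168  0.1356]
```

View pics/p2.png

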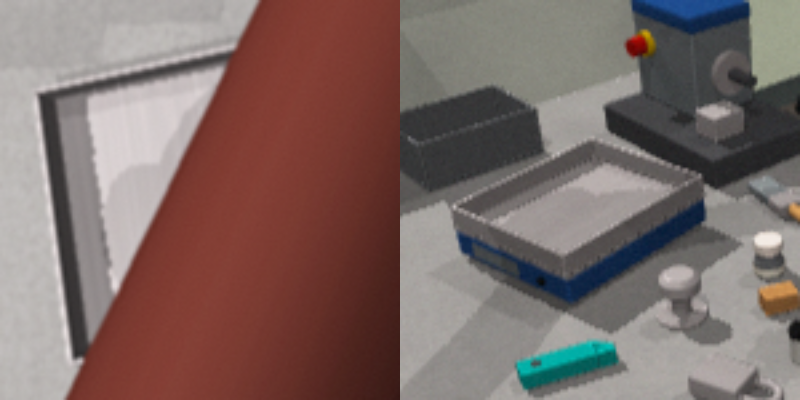

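Emit:
arm_command --gripper '[200, 200, 200, 200, 200, 200, 200, 200, 200, 200, 200, 200, 200, 200, 200, 200, 200, 200]' --pt "0.02 -0.001 0" --pt "0.04 -0.0015 0" --pt "0.045 -0.002 0" --pt "0.045 -0.002 0" --pt "0.045 -0.002 0" --pt "0.045 -0.002 0" --pt "0.045 -0.002 0" --pt "0.045 -0.002 0" --pt "0.04 -0.001 0" --pt "0.023 -0.001 0" --pt "0.01 0 0" --pt "0 0 0.02" --pt "0 0 0.03" --pt "0 0 0.03" --pt "0 0 0.03" --pt "0 0 0.015" --pt "0 0 0.005" --pt "0 0 0" --turn '[0, 0, 0, 0, 0, 0, 0, 0, 0, 0, 0, 0, 0, 0, 0, 0, 0, 0]'

```text
time_s: 7.25
tool_pos: [0.5908, 0.3255, 0.0616]
orientation: [1.989, 2.431, -0.001]
ft_force: [0.2, -0.8, -4.0]
gripper_width: 0.0298
grip_force: 30.0
```

Emit:
arm_command --gripper '[200, 200, 125, 125, 125, 125, 125, 125, 125, 125, 0]' --pt "0 0 0.003" --pt "0 0 0.001" --pt "0 0 0" --pt "0 0 0" --pt "0 0 0" --pt "0 0 -0.02" --pt "0 0 -0.03" --pt "0 0 -0.04" --pt "0 0 -0.04" --pt "0 0 0" --pt "0 0 0" --turn '[0, 0, 0, 0, 0, 0, 0, 0, 0, 0, 0]'

```text
time_s: 8.35
tool_pos: [0.5911, 0.3264, 0.1889]
orientation: [1.988, 2.432, 0.004]
ft_force: [-0.7, -0.6, 0.0]
gripper_width: 0.0475
grip_force: 0.0
```

```bash
python3 - <<'E'
from h import *
go(.450,-.073,.17,20.3)
E
```

```text
t 8.35 shift [-0.3633 -0.2179  0.018 ] tooly yaw 11.5
turn -8.8
shift after turn [-0.3256 -0.2709  0.0179]
```

Emit:
arm_command --gripper '[0, 0, 0, 0, 0, 0, 0, 0, 0, 0, 0, 0, 0, 0]' --pt "-0.0173 -0.0109 0" --pt "-0.034 -0.02 0.002" --pt "-0.036 -0.0215 0.002" --pt "-0.036 -0.0215 0.002" --pt "-0.036 -0.0215 0.002" --pt "-0.036 -0.0215 0.002" --pt "-0.036 -0.0215 0.002" --pt "-0.036 -0.0215 0.002" --pt "-0.036 -0.0215 0.002" --pt "-0.034 -0.02 0.002" --pt "-0.026 -0.0161 0" --pt "0 0 0" --pt "0 0 0" --pt "0 0 0" --turn '[0, 0, 0, 0, 0, 0, 0, 0, 0, 0, 0, -4.4, -4.4, 0]'

```text
time_s: 9.75
tool_pos: [0.449, -0.0731, 0.1688]
orientation: [-1.793, -2.578, 0.001]
ft_force: [-0.3, 0.3, -0.6]
gripper_width: 0.0869
grip_force: 0.0
```

```bash
python3 - <<'E'
from h import *
go(.450,-.073,.007,20.3)
E
```

```text
t 9.75 shift [-0.0003  0.0012  0.1618] tooly yaw 20.4
turn 0.1
shift after turn [-0.0003  0.0012  0.1618]
```

Emit:
arm_command --gripper '[0, 0, 0, 0, 0, 0, 0, 200, 200, 200, 200, 200]' --pt "0 0.001 0.02" --pt "0 0 0.04" --pt "0 0 0.04" --pt "0 0 0.03" --pt "0 0 0.022" --pt "0 0 0.01" --pt "0 0 0" --pt "0 0 0" --pt "0 0 0" --pt "0 0 0" --pt "0 0 0" --pt "0 0 0" --turn '[0, 0, 0, 0, 0, 0, 0, 0, 0, 0, 0, 0]'

```text
time_s: 10.95
tool_pos: [0.4509, -0.0726, 0.0079]
orientation: [1.795, 2.578, 0.001]
ft_force: [0.0, -0.6, 0.1]
gripper_width: 0.0551
grip_force: 0.0
```

Emit:
arm_command --gripper '[200, 200, 200, 200, 200, 200, 200, 200]' --pt "0 0 -0.01" --pt "0 0 -0.03" --pt "0 0 -0.04" --pt "0 0 -0.04" --pt "0 0 -0.04" --pt "0 0 -0.025" --pt "0 0 0" --pt "0 0 0" --turn '[0, 0, 0, 0, 0, 4.4, 4.4, 0]'

```text
time_s: 11.75
tool_pos: [0.4507, -0.0729, 0.1918]
orientation: [-1.99, -2.431, -0.003]
ft_force: [0.9, -0.1, -3.7]
gripper_width: 0.0498
grip_force: 30.0
```

```bash
python3 - <<'E'
from h import *
go(.448,.318,.057,11.5)
E
```

```text
t 11.75 shift [0.3835 0.0745 0.1355] tooly yaw 11.4
turn -0.1
shift after turn [0.3834 0.0752 0.1355]
```

Emit:
arm_command --gripper '[200, 200, 200, 200, 200, 200, 200, 200, 200, 200, 200, 200, 200, 200, 200, 200, 200]' --pt "0.02 0.004 0" --pt "0.04 0.008 0" --pt "0.045 0.009 0" --pt "0.045 0.009 0" --pt "0.045 0.009 0" --pt "0.045 0.009 0" --pt "0.045 0.009 0" --pt "0.045 0.009 0" --pt "0.035 0.0065 0" --pt "0.0185 0.003 0" --pt "0 0.003 0" --pt "0 0 0.02" --pt "0 0 0.04" --pt "0 0 0.04" --pt "0 0 0.015" --pt "0 0 0.005" --pt "0 0 0" --turn '[0, 0, 0, 0, 0, 0, 0, 0, 0, 0, 0, 0, 0, 0, 0, 0, 0]'

```text
time_s: 13.45
tool_pos: [0.4516, 0.3183, 0.0719]
orientation: [1.988, 2.432, 0.0]
ft_force: [1.0, -0.4, -2.0]
gripper_width: 0.0498
grip_force: 30.0
```

Emit:
arm_command --gripper '[200, 200, 200]' --pt "0 0 0.004" --pt "0 0 0.003" --pt "0 0 0" --turn '[0, 0, 0]'

```text
time_s: 13.75
tool_pos: [0.4511, 0.3191, 0.0647]
orientation: [-1.987, -2.433, -0.001]
ft_force: [-0.5, -0.1, -2.4]
gripper_width: 0.0496
grip_force: 30.0
```

Emit:
arm_command --gripper '[200, 200]' --pt "0 0 0.003" --pt "0 0 0" --turn '[0, 0]'

```text
time_s: 13.95
tool_pos: [0.4515, 0.3194, 0.0625]
orientation: [-1.987, -2.432, -0.002]
ft_force: [-3.2, -1.9, 9.3]
gripper_width: 0.0495
grip_force: 30.0
```

Emit:
arm_command --gripper '[200, 200]' --pt "0 0 0.002" --pt "0 0 0" --turn '[0, 0]'

```text
time_s: 14.15
tool_pos: [0.4514, 0.3196, 0.062]
orientation: [-1.986, -2.431, -0.003]
ft_force: [-9.5, -5.7, 27.8]
gripper_width: 0.0497
grip_force: 30.0
```

Contact felt. Releasing to a 66 mm opening and rising.

Emit:
arm_command --gripper '[200, 60, 60, 60, 60, 60, 60, 60, 0, 0]' --pt "0 0 -0.002" --pt "0 0 0" --pt "0 0 0" --pt "0 0 0" --pt "0 0 -0.02" --pt "0 0 -0.04" --pt "0 0 -0.04" --pt "0 0 -0.03" --pt "0 0 0" --pt "0 0 0" --turn '[0, 0, 0, 0, 0, 0, 0, 0, 0, 0]'

```text
time_s: 15.15
tool_pos: [0.4511, 0.3191, 0.1915]
orientation: [-1.987, -2.433, -0.002]
ft_force: [-0.9, -0.4, -1.4]
gripper_width: 0.0755
grip_force: 0.0
```

```bash
python3 - <<'E'
from h import *
go(.503,.080,.18,101.5)
E
```

```text
t 15.15 shift [-0.2447  0.003   0.0112] tooly yaw 11.5
turn -90.0
shift after turn [-0.0032 -0.2447  0.0114]
```

Emit:
arm_command --gripper '[0, 0, 0, 0, 0, 0, 0, 0, 0, 0, 0, 0, 0, 0, 0, 0, 0, 0]' --pt "-0.03 0 0" --pt "-0.045 0.001 0.003" --pt "-0.045 0.001 0.003" --pt "-0.045 0.001 0.003" --pt "-0.045 0 0.002" --pt "-0.0347 0 0" --pt "0 0 0" --pt "0 0 0" --pt "0 0 0" --pt "0 0 0" --pt "0 0 0" --pt "0 0 0" --pt "0 0 0" --pt "0 0 0" --pt "0 0 0" --pt "0 0 0" --pt "0 0 0" --pt "0 0 0" --turn '[0, 0, 0, 0, 0, 0, -8.2, -8.2, -8.2, -8.2, -8.2, -8.2, -8.2, -8.2, -8.2, -8.2, -8, 0]'

```text
time_s: 16.95
tool_pos: [0.502, 0.0794, 0.1789]
orientation: [0.318, -3.123, 0.001]
ft_force: [-1.0, -0.3, 0.2]
gripper_width: 0.0868
grip_force: 0.0
```

```bash
python3 - <<'E'
from h import *
go(.503,.080,.030,101.5)
c=capture('top');s=capture('side')
cv2.imwrite('pics/p3.png',np.hstack([cv2.resize(q['color'][a:a+150,b:b+150,::-1],(400,400)) for q,a,b in((c,130,40),(s,80,110))]))
E
```

```text
t 16.95 shift [-0.0014  0.0004  0.1489] tooly yaw 101.6
turn 0.1
shift after turn [-0.0014  0.0004  0.1489]
```

View pics/p3.png

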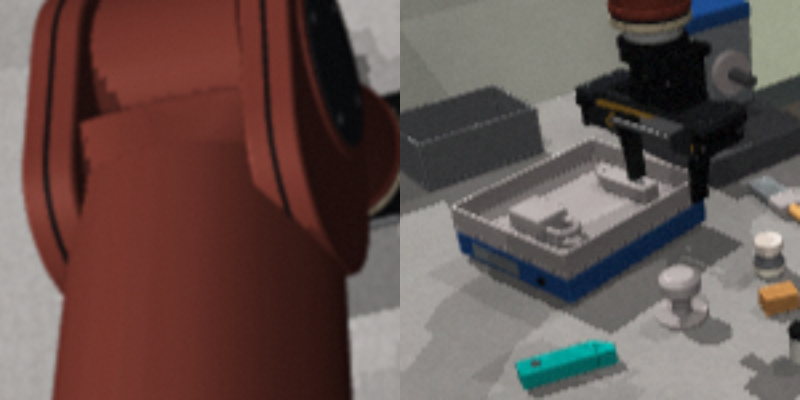

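Both the bolt and the padlock lie flat in the tray, with room between them. The gripper is over the knob.

Emit:
arm_command --gripper '[0, 0, 0, 0, 0, 0, 0, 200, 200, 200, 200, 200, 200]' --pt "-0.001 0 0.02" --pt "0 0 0.04" --pt "0 0 0.04" --pt "0 0 0.03" --pt "0 0 0.014" --pt "0 0 0.005" --pt "0 0 0" --pt "0 0 0" --pt "0 0 0" --pt "0 0 0" --pt "0 0 0" --pt "0 0 0" --pt "0 0 0" --turn '[0, 0, 0, 0, 0, 0, 0, 0, 0, 0, 0, 0, 0]'

```text
time_s: 18.35
tool_pos: [0.5039, 0.0797, 0.0315]
orientation: [-0.315, 3.126, 0.0]
ft_force: [-0.1, -0.2, 2.7]
gripper_width: 0.0508
grip_force: 30.0
```

Emit:
arm_command --gripper '[200, 200, 200, 200, 200, 200, 200]' --pt "0 0 -0.01" --pt "0 0 -0.03" --pt "0 0 -0.04" --pt "0 0 -0.04" --pt "0 0 -0.04" --pt "0 0 -0.025" --pt "0 0 0" --turn '[0, 0, 0, 0, 0, 0, 0]'

```text
time_s: 19.05
tool_pos: [0.5054, 0.08, 0.2198]
orientation: [-0.314, 3.121, 0.004]
ft_force: [0.5, 1.4, -4.0]
gripper_width: 0.0508
grip_force: 30.0
```

```bash
python3 - <<'E'
from h import *
s=get_state();print(s['gripper_width'],s['torque'])
go(.524,.313,.083,101.5)
s=capture('side')
cv2.imwrite('pics/p4.png',cv2.resize(s['color'][50:250,100:300,::-1],(600,600)))
E
```

```text
0.05078016546117311 [ 0.00104038 -0.05552958  0.04599957]
t 19.05 shift [-0.064   0.2243  0.1376] tooly yaw 101.5
turn -0.0
shift after turn [-0.064   0.2243  0.1376]
```

View pics/p4.png

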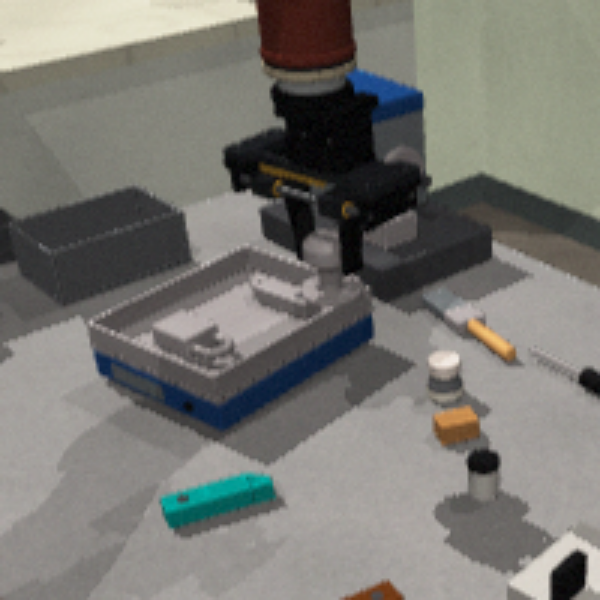

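The knob is held upright, and the gap for it is clear. Carrying it over.

Emit:
arm_command --gripper '[200, 200, 200, 200, 200, 200, 200, 200, 200, 200, 200, 200, 200]' --pt "-0.006 0.02 0" --pt "-0.012 0.04 0" --pt "-0.0125 0.043 0" --pt "-0.0125 0.043 0" --pt "-0.0125 0.043 0" --pt "-0.009 0.03 0" --pt "-0.002 0.005 0" --pt "0 0 0" --pt "0 0 0.03" --pt "0 0 0.04" --pt "0 0 0.04" --pt "0 0 0.02" --pt "0 0 0" --turn '[0, 0, 0, 0, 0, 0, 0, 0, 0, 0, 0, 0, 0]'

```text
time_s: 20.4
tool_pos: [0.5227, 0.31, 0.0833]
orientation: [0.311, -3.122, 0.005]
ft_force: [-0.1, -0.5, -4.1]
gripper_width: 0.0509
grip_force: 30.0
```

```bash
python3 - <<'E'
from h import *
go(.528,.314,.0815,101.5)
E
```

```text
t 20.4 shift [-0.006   0.0029  0.0017] tooly yaw 101.4
turn -0.1
shift after turn [-0.006   0.0029  0.0017]
```

Emit:
arm_command --gripper '[200, 200, 200, 200]' --pt "-0.005 0.002 0" --pt "0 0 0.001" --pt "0 0 0.001" --pt "0 0 0" --turn '[0, 0, 0, 0]'

```text
time_s: 20.8
tool_pos: [0.529, 0.3157, 0.0849]
orientation: [-0.315, 3.125, 0.001]
ft_force: [-0.1, 0.4, -4.0]
gripper_width: 0.0508
grip_force: 30.0
```

Emit:
arm_command --gripper '[200, 200, 200]' --pt "0 0 0.002" --pt "0 0 0.0015" --pt "0 0 0" --turn '[0, 0, 0]'

```text
time_s: 21.1
tool_pos: [0.5285, 0.3156, 0.0805]
orientation: [0.315, -3.125, -0.0]
ft_force: [0.5, -0.7, -3.2]
gripper_width: 0.0507
grip_force: 30.0
```

Emit:
arm_command --gripper '[200, 200]' --pt "0 0 0.001" --pt "0 0 0" --turn '[0, 0]'

```text
time_s: 21.3
tool_pos: [0.5289, 0.3157, 0.0803]
orientation: [-0.315, 3.126, 0.001]
ft_force: [-2.3, -0.8, 1.9]
gripper_width: 0.0505
grip_force: 30.0
```

Touching the floor. Release, rise and look.

Emit:
arm_command --gripper '[0, 0, 0, 0, 0, 0, 0, 0, 0]' --pt "0 0 0" --pt "0 0 0" --pt "0 0 0" --pt "0 0 0" --pt "0 0 -0.02" --pt "0 0 -0.04" --pt "0 0 -0.04" --pt "0 0 -0.02" --pt "0 0 0" --turn '[0, 0, 0, 0, 0, 0, 0, 0, 0]'

```text
time_s: 22.2
tool_pos: [0.5304, 0.3163, 0.2033]
orientation: [-0.314, 3.121, 0.005]
ft_force: [0.3, -0.1, 0.3]
gripper_width: 0.0869
grip_force: 0.0
```

```bash
python3 - <<'E'
from h import *
go(.40,-.25,.22,97.5)
E
```

```text
t 22.2 shift [ 0.2406 -0.5289 -0.0194] tooly yaw 101.5
turn 4.0
shift after turn [ 0.2031 -0.5444 -0.0193]
```

Emit:
arm_command --gripper '[0, 0, 0, 0, 0, 0, 0, 0, 0, 0, 0, 0, 0, 0, 0, 0, 0, 0, 0]' --pt "0.0139 -0.038 0.0" --pt "0.0139 -0.038 0" --pt "0.0139 -0.038 0" --pt "0.0139 -0.038 0" --pt "0.0139 -0.038 0" --pt "0.0139 -0.038 0" --pt "0.0139 -0.038 0" --pt "0.0139 -0.038 0" --pt "0.0139 -0.038 0" --pt "0.0139 -0.038 0" --pt "0.0139 -0.038 0" --pt "0.0139 -0.038 0" --pt "0.0139 -0.038 0" --pt "0.0139 -0.038 0" --pt "0.0139 -0.038 0" --pt "0.0139 -0.037 0" --pt "0 0 0.02" --pt "0 0 0.01" --pt "0 0 0" --turn '[0, 0, 0, 0, 0, 0, 0, 0, 0, 0, 0, 0, 0, 0, 0, 0, 2, 1.8, 0]'

```text
time_s: 24.1
tool_pos: [0.4311, -0.3222, 0.1678]
orientation: [0.21, -3.131, -0.003]
ft_force: [-0.2, 0.5, -0.2]
gripper_width: 0.087
grip_force: 0.0
```

```bash
python3 - <<'E'
from h import *
go(.432,-.322,.099,97.7)
c=capture('top');s=capture('side')
cv2.imwrite('pics/p5.png',np.hstack([cv2.resize(q['color'][a:a+180,b:b+180,::-1],(400,400)) for q,a,b in((c,110,40),(s,150,210))]))
E
```

```text
t 24.1 shift [-0.0011 -0.      0.0688] tooly yaw 97.7
turn -0.0
shift after turn [-0.0011 -0.      0.0688]
```

View pics/p5.png

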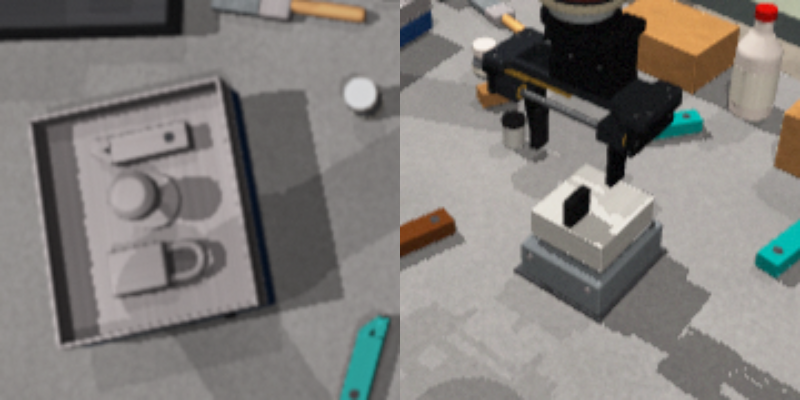

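The tray holds the bolt, the knob standing upright and the padlock, all clear of each other. The fingers straddle the fin, so I'll go down and pinch it.

Emit:
arm_command --gripper '[0, 0, 0, 0, 0, 180, 180, 180, 180, 240, 240, 240]' --pt "-0.001 0 0.02" --pt "0 0 0.025" --pt "0 0 0.015" --pt "0 0 0.009" --pt "0 0 0" --pt "0 0 0" --pt "0 0 0" --pt "0 0 0" --pt "0 0 0" --pt "0 0 0" --pt "0 0 0" --pt "0 0 0" --turn '[0, 0, 0, 0, 0, 0, 0, 0, 0, 0, 0, 0]'

```text
time_s: 25.4
tool_pos: [0.4328, -0.3235, 0.1007]
orientation: [0.211, -3.134, -0.0]
ft_force: [1.4, -0.4, -0.6]
gripper_width: 0.0391
grip_force: 0.0
```

Emit:
arm_command --gripper '[245, 245, 245, 245]' --pt "0 0 0" --pt "0 0 0" --pt "0 0 0" --pt "0 0 0" --turn '[0, 0, 0, 0]'

```text
time_s: 25.8
tool_pos: [0.4334, -0.3251, 0.1011]
orientation: [-0.21, 3.133, -0.005]
ft_force: [3.5, -7.6, -4.4]
gripper_width: 0.0116
grip_force: 30.0
```

Emit:
arm_command --gripper '[245, 245, 245, 245, 245]' --pt "0 -0.0015 0" --pt "-0.0081 0 -0.0086" --pt "-0.0086 0 -0.0075" --pt "-0.0094 0 -0.0066" --pt "-0.01 0 -0.0055" --turn '[0, 0, 0, 0, 0]'

```text
time_s: 26.3
tool_pos: [0.4691, -0.3204, 0.1298]
orientation: [0.211, -3.134, 0.0]
ft_force: [-2.2, -4.8, -3.1]
gripper_width: 0.0121
grip_force: 30.0
```

Forces are small, so I'll carry on along the arc.

Emit:
arm_command --gripper '[245, 245, 245, 245, 245, 245]' --pt "-0.0105 0 -0.0045" --pt "-0.011 0 -0.0034" --pt "-0.0112 0 -0.0021" --pt "-0.0114 0 -0.001" --pt "-0.0114 0 0.0002" --pt "0 0 0" --turn '[0, 0, 0, 0, 0, 0]'

```text
time_s: 26.9
tool_pos: [0.5258, -0.3129, 0.1402]
orientation: [-0.213, 3.134, -0.003]
ft_force: [-0.2, -4.5, -1.3]
gripper_width: 0.0119
grip_force: 30.0
```

```bash
python3 - <<'E'
from h import *
s=capture('side')
cv2.imwrite('pics/p6.png',cv2.resize(s['color'][150:310,220:380,::-1],(560,560)))
E
```

```text
(no output)
```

View pics/p6.png

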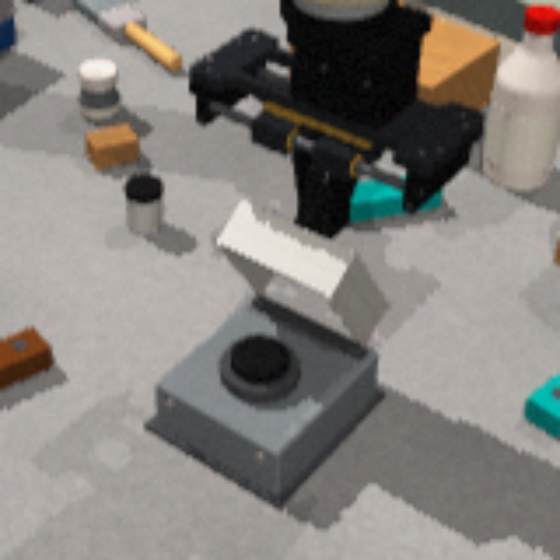

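The guard is about 55° open and still held by the fin, and the black button shows beneath it. Three or four more steps, then release and rise quickly.

Emit:
arm_command --gripper '[245, 245, 245, 245, 245, 190, 190, 190, 190, 190, 190, 190, 190]' --pt "-0.0114 0 0.0014" --pt "-0.0111 0 0.0025" --pt "-0.0108 0 0.0038" --pt "-0.007 0 0.0031" --pt "0 0 0" --pt "0 0 0" --pt "0 0 -0.045" --pt "0 0 -0.05" --pt "0 0 -0.04" --pt "0 0 0" --pt "0 0 0" --pt "0 0 0" --pt "0 0 0" --turn '[0, 0, 0, 0, 0, 0, 0, 0, 0, 0, 0, 0, 0]'

```text
time_s: 28.25
tool_pos: [0.5637, -0.3063, 0.2624]
orientation: [0.212, -3.133, -0.003]
ft_force: [0.7, -0.6, 0.6]
gripper_width: 0.0224
grip_force: 0.0
```

```bash
python3 - <<'E'
from h import *
c=capture('top');s=capture('side');print(get_state()['tool_pos'])
def dark(q,x0,y0,x1,y1):
    v=q['color'][y0:y1,x0:x1].max(2);m=(v<45).astype(np.uint8)*255
    for a in cv2.findContours(m,cv2.RETR_EXTERNAL,cv2.CHAIN_APPROX_NONE)[0]:
        if cv2.contourArea(a)>40:
            M=cv2.moments(a);p=(M['m10']/M['m00']+x0,M['m01']/M['m00']+y0);print(np.round(p,1),cv2.contourArea(a),np.round(ray(q,p,.068),4),cv2.boundingRect(a))
dark(c,330,180,400,260);print();dark(s,265,235,325,275)
cv2.imwrite('pics/p7.png',np.hstack([cv2.resize(q['color'][a:a+150,b:b+150,::-1],(400,400)) for q,a,b in((c,130,290),(s,150,220))]))
E
```

```text
[ 0.56362252 -0.30672623  0.26279781]

[294.  252.9] 165.5 [ 0.4468 -0.3295  0.068 ] (21, 11, 17, 15)
```

View pics/p7.png

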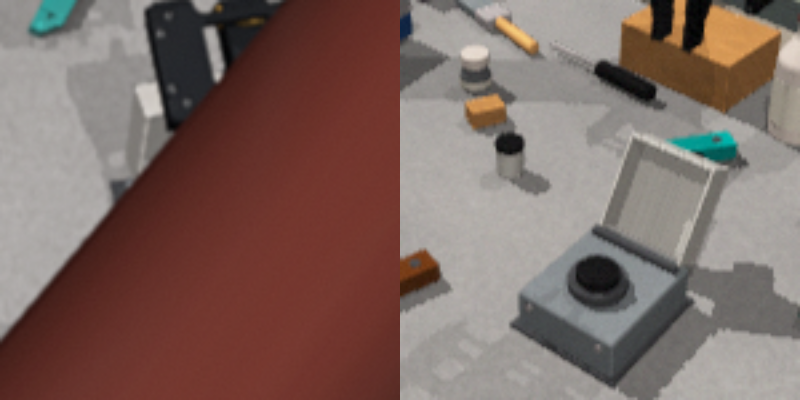

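The guard stands open on its stop, untouched. The button is at about (0.449, -0.325). Shut the fingers, move over it and go down.

Emit:
arm_command --gripper '[255, 255, 255, 255, 255, 255, 255, 255, 255, 255, 255, 255]' --pt "0.03 -0.0005 0" --pt "0.04 -0.001 0" --pt "0.036 -0.001 0" --pt "0.01 0 0" --pt "0 0 0.03" --pt "0 0 0.045" --pt "0 0 0.045" --pt "0 0 0.04" --pt "0 0 0.02" --pt "0 0 0" --pt "0 0 0" --pt "0 0 0" --turn '[0, 0, 0, 0, 0, 0, 0, 0, 0, 0, 0, 0]'

```text
time_s: 29.55
tool_pos: [0.4501, -0.3259, 0.0853]
orientation: [-0.211, 3.133, -0.001]
ft_force: [0.4, -0.1, -0.2]
gripper_width: 0.0003
grip_force: 0.0
```

```bash
python3 - <<'E'
from h import *
go(.449,-.325,.061)
s=capture('side')
cv2.imwrite('pics/p8.png',cv2.resize(s['color'][200:300,240:340,::-1],(500,500)))
E
```

```text
t 29.55 shift [0.001  0.001  0.0243] tooly yaw 97.7
```

View pics/p8.png

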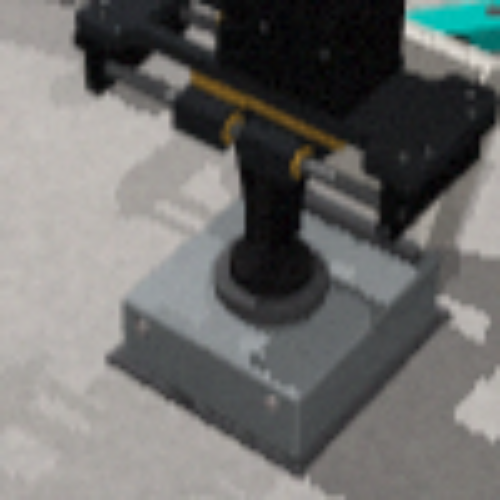

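The shut fingertips are over the middle of the button. Press.

Emit:
arm_command --gripper '[255, 255, 255, 255, 255, 255]' --pt "0 0 0.014" --pt "0 0 0.006" --pt "0 0 0.0045" --pt "0 0 0" --pt "0 0 0" --pt "0 0 0" --turn '[0, 0, 0, 0, 0, 0]'

```text
time_s: 30.2
tool_pos: [0.45, -0.3253, 0.0618]
orientation: [-0.211, 3.132, 0.004]
ft_force: [-8.7, 9.5, 37.9]
gripper_width: 0.0007
grip_force: 19.1
```

Emit:
arm_command --gripper '[255, 255, 255, 255, 255, 255, 255, 255, 255]' --pt "0 0 -0.001" --pt "0 0 0" --pt "0 0 -0.01" --pt "0 0 -0.03" --pt "0 0 -0.045" --pt "0 0 -0.045" --pt "0 0 -0.04" --pt "0 0 0" --pt "0 0 0" --turn '[0, 0, 0, 0, 0, 0, 0, 0, 0]'

```text
time_s: 31.1
tool_pos: [0.4495, -0.3252, 0.2307]
orientation: [-0.212, 3.133, 0.001]
ft_force: [-0.2, 1.1, -0.2]
gripper_width: 0.0009
grip_force: 0.0
```

```bash
python3 - <<'E'
from h import *
c=capture('top');s=capture('side');print(get_state()['tool_pos'],get_state()['ft_force'])
cv2.imwrite('pics/p9.png',np.hstack([cv2.resize(q['color'][a:a+200,b:b+200,::-1],(400,400)) for q,a,b in((c,100,40),(s,120,150))]))
E
```

```text
[ 0.44871827 -0.32471664  0.22917689] [0.68436254 0.43877773 0.23634746]
```

View pics/p9.png

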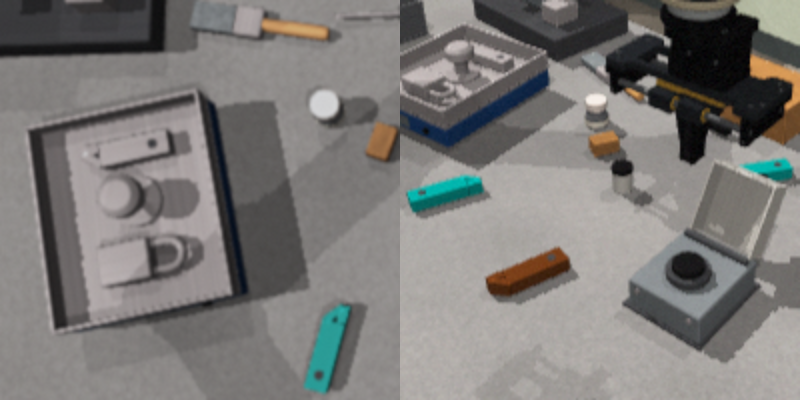

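All three parts are in the tray the right way up, the guard is open, the button is back up and the robot is clear. Handing in.

```bash
python3 -c "
from workcell import env
print(env.finish_job())"
```

```text
the job is handed in; nothing more can be done
None
```

The job is handed in at about 31 s: the padlock, bolt and knob are in the tray the right way up, the guard stands open by itself, and the button was pressed fully down for about half a second and is back up; no verdict came back.

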